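# Lock the bayonet filler cap on the plant-feed tank

## Task

The plant-feed tank has been filled: close it with its filler cap. Set the cap's two lugs into the notches of the neck, press it down gently against the spring and twist it clockwise about a quarter turn until it reaches its stop, then let it spring up so that it clicks locked, and let go of it. Do not force the cap on the tank, and leave the other things on the table where they are.

Things in the scene. Friction and masses are not known exactly. Their poses are not given: they have to be found in the camera images.
- tank: Steel plant-feed tank, fixed, 108 mm across, two green bands. Origin: centre of its underside, on the table; z up through the neck's middle. A brass tap with red handle points along -x, reaching 70 mm from the axis, up to 42 mm high. On top is a dark bayonet neck of 64 mm outer diameter. Its x axis is the nominal direction of the cap's bar when locked (red marks on the neck's side).
- neck_top (a point): Centre of the neck's mouth, level with the neck's flat top, 92 mm above the tank's underside; axes as the tank's. The mouth is a hole 32 mm across with two opposite notches 13 mm wide that reach 23.5 mm from the axis (white marks outside), nominally along the line 1.31 rad (75 degrees) counter-clockwise, from above, of the tank's x axis.
- neck_ring (a point): Point on the axis, half-way up the neck (77 mm above the tank's underside); axes as the tank's. The neck was screwed on by hand: its notches and locked line are, both together, up to 0.45 rad off the nominal directions either way, differently each time, and are not measured; find the notches and the end of the turn by feel or sight. The neck does not turn in use.
- neck_lip (a point): Centre of the lip's underside, 84 mm above the tank's underside. Lugs in the notches cannot turn counter-clockwise (solid). Pressed down, they pass clockwise under the lip (8 mm thick) for about 1.31 rad, then meet a solid stop. There the lip's underside has pockets 3 mm deep, 12 mm wide: released, the spring lifts the lugs into them (locked).
- seat_top (a point): Top of the sprung rubber seat in the neck, 29 mm across, as at rest: 84 mm above the tank's underside, on the axis. It yields straight down, 1 N per mm, so a cap pressed fully home takes about 10 N. Friction makes the turn take up to about 0.1 N m; the stop is solid and felt as a steep rise above that: end the turn at 0.2 to 0.5 N m (1 N m would be forcing it).
- cap_bar (a point): Middle of the filler cap's orange grip bar, where to hold it; axes as the cap's, z up. Bar 50 mm long (along x), 16 mm thick (y), from 24 to 55 mm above the cap's foot; this point is 43 mm above the foot. It stands on a black disc 58 mm across (18 to 24 mm above the foot).
- cap_foot (a point): Centre of the lower end of the cap's stem; axes as the cap's. Its height above the tank's underside is 89 mm when the lugs rest on top of the neck beside the notches; about 83 mm lying in the notches unpressed; 74 mm fully pressed (disc on the neck); below 76 mm the lugs pass under the lip; 79 mm when locked.
- cap: The loose filler cap, 55 mm high, about 110 g, standing upright on its stem on the table at the start; origin at its foot, z up. The stem is 26 mm across with two brass lugs along +x and -x, in line with the bar: each 10 mm wide, reaching 21 mm from the axis, from 3 to 8 mm above the foot. The same either way round (half turn).
- clay_pot_b: Small clay pot, 75 mm across, 70 mm high; bystander. Origin: centre of its underside.
- ribbon_red: Flat spool of red ribbon, 85 mm across, 22 mm high; bystander. Origin: centre of its underside.
- ribbon_gold: Flat spool of gold ribbon, 65 mm across, 16 mm high, between tank and cap; bystander. Origin: centre of its underside.
- marker: White marker pen with a green cap, 135 mm long, 16 mm thick; bystander. Origin: centre of its underside.
- tag_stack: Stack of price tags, 43x73x11 mm; bystander. Origin: centre of its underside.
- secateurs: Secateurs with red grips, 179 mm long, 14 mm thick; bystander. Origin: centre of the underside.
- tape_clear: Roll of brown tape, 94 mm across, 48 mm high; bystander. Origin: centre of its underside.
There are look-alikes about, which are no part of the job. Of the things like the tank, leave any that is purple; of the rest the larger one is meant.

How it is judged:
On the way:
1. the cap's lugs have dropped into the notches of the neck, the cap not yet turned (horizontal distance between cap_foot and neck_top below 0.004 m and z of cap_foot in the frame of tank below 0.0855 m and angle between the x axis of cap and the x axis of tank, either way round above 0.65 rad), for 0.05 s.
At the end, for the whole second after the job is handed in: The cap is locked in the neck: centred within 4 mm, upright within 0.1 rad, its bar within 0.65 rad of the tank's x axis (0.45 of it for the neck's own error), and its lugs sprung up into the lock pockets (foot 77.5 to 80.8 mm above the tank's underside); it is released and at rest (horizontal distance between cap_foot and neck_top below 0.004 m and z of cap_foot in the frame of tank between 0.0775 and 0.0808 m and angle between the x axis of cap and the x axis of tank, either way round below 0.65 rad and angle between cap's own z axis and vertical below 0.1 rad and linear speed of cap below 0.02 m/s and contact force between cap and the fingers below 0.1 N); the robot touches nothing.
It fails at once if the cap is forced: pressed or twisted on the tank with more than 60 N in all (contact force between cap and tank above 60 N).
It fails at once if a bystander is moved by more than 30 mm (distance of any of clay_pot_b, ribbon_red, ribbon_gold, marker, tag_stack, secateurs, tape_clear from where it was at the start of the episode above 0.03 m).
It also fails if it takes over 72 s, if anything falls off the work surface, if the arm or the gripper's body presses on something with over 40 N, if the wrist force passes 120 N, or if a joint passes its speed limit or range.

## Robot

A 7-joint arm with a two-finger parallel gripper is mounted at the origin on a cart in front of the work surface, level with it; the furniture and walls round the work are solid. World frame = base frame: x ahead of the robot, y to its left, z up, the work surface at z = 0. Lengths are in m, angles in rad, forces in N, time in s.
With the tool pointing down it reaches from about 0.4 to 0.85 m from the base axis. Payload 10.4 kg.
Tool frame: the origin (TCP) lies at the very end of the fingers, on their centre line; the grasp point (between the pads) lies 19 mm behind it; z points along the fingers, y is the direction in which the jaws open and shut (so a half turn about z gives the same grasp; the last joint's range is limited). The gripper opens to 87 mm and grips with 3 to 60 N. Pads are 19 mm wide; open, the fingers measure 117 mm over their backs; the gripper's body (75 mm by 190 mm) begins 51 mm behind the grasp point.
Start: joints at [-1.262, 0.332, -0.065, 1.46, 0.022, 1.35, -0.088], TCP at [0.204, 0.591, 0.223] pointing down, gripper open.
Joint ranges: [-2.6, 2.6], [-0.5, 2.12], [-1.47, 1.34], [0.16, 2.42], [-1.27, 4.41], [0.06, 2.06], [-2.6, 2.6]. Speed limits (rad/s): [2.22, 2.22, 2.79, 2.79, 3.14, 3.14, 3.14].

## Interface

Orientations are given as a unit quaternion [x, y, z, w].
In Python, from bench import r, eyes, job gives the robot as it stands. The module is installed in compiled form; this text tells all that it offers.
- The arm moves only by the tool play_rows, never from a script. Its argument "motion" is a list of rows, each a list of 7 numbers: the shift along the tool's x, y, z as a fraction of full scale, then the turn, a rotation vector about the tool's x, y, z as a fraction of full scale, then the opening in per cent of the stroke, from 0 (shut) to 100 (fully open). A call has 1 to 5 rows; each row is the pose to reach, as a shift and turn from the pose commanded when the call began, along the tool's axes at that moment; what a row does not reach only later rows make up. Full scale, the value 1, is 0.2 m for a shift and 90 degrees for a turn. A row lasts 1/8 s, in which the tool goes at most 62.5 mm and 10.7 degrees, less where a joint would pass 70% of its speed; a pose out of reach is approached as far as the arm can. A call with a number of a shift or a turn outside -1 to 1 is refused whole. A call with a gripper value outside its range is refused whole. The fingers move at their own pace and stop on an object; "squeeze" is the grip in N (left out, the last holds). Time passes only in rows, so rows that repeat a pose let the fingers close. It gives the time, the measured TCP pose, the force and the opening at its end, in the units of the state.
- r.read_state(): the state, without advancing time (a new reading comes with each control period).
- eyes.camera(name): name is "scene" or "top" or "wrist"; returns a dict with "image" (420x560x3 uint8, red, green, blue), "mtx" (3x3 intrinsics, pixels), "R" (3x3) and "t" (3): a world point X has camera coordinates R X + t. Camera axes: x right, y down, z forward; pixel columns grow to the right and rows downward; lengths in m; the calibration is good to about 2 mm. A picture is of the moment at which its call begins. There is no depth.
- job.close_job(): hands the job in, once; it reports no verdict.
Trained networks look in a picture, given as the dict that the camera call returned (one of the last four; its "shot" number tells which), for a name from the list of things; names that differ only in an ending like _2 or _b are one class to them, and where a whole thing is asked for, a point or a joint stands for the part that bears it (a point fixed in the world has none). Each returns a list of dicts, best first, with "p" (0 to 1); they miss things now and then, are a little off and sometimes report something else, mostly with a low value. They report only what shows in the picture. A call takes as long as a camera call. They do not tell look-alikes from the thing itself.
- eyes.regions_of(picture, label): "region" (420x560 bool, what is visible of it) and "xy" ([column, row] in pixels, amid what is visible of it).
- eyes.landmark_of(picture, label): "xy" ([column, row] in pixels: a listed point, or the origin of a listed thing).
The state is a dict: "time": time; "joint_positions": joint angles; "joint_vel": joint speeds; "joint_torque": joint torques, N m; "ee_pos": TCP position; "eef_rot": TCP orientation; "ft_force": force on the tool from outside, world axes, zero at the start; "torque": the same for the moment, N m; "width": finger opening in m.
Only numpy, scipy, OpenCV 4.12 (cv2) and the standard library are available. Lean on these libraries where they do the work, as an engineer would, in place of code of your own. Each camera call takes 0.05 s, during which the arm holds its last target. There are 200 camera calls.

## Working session

There is one attempt and no reset: what is moved stays moved. The work goes in short steps, Python scripts to look and compute and a tool call to move; the robot and the scene stay as the last step left them, time stands still between calls to the robot, and variables do not carry over. Pictures are saved under pics/ and viewed, about 8 in all and at most 12, crops included, and the job is handed in when it is done.

Besides the shell and the picture viewer there is one more tool, called after "Request:" as name(argument=value, ...), one argument or row to a line, values as JSON. play_rows: Moves the arm, as the interface text tells. Shift numbers are shares of 0.2 m and turn numbers shares of 90 degrees, none past 1 either way. Its arguments: {"type":"object","properties":{"motion":{"type":"array","items":{"type":"array","items":{"type":"number"}}},"squeeze":{"type":"number"}},"required":["motion"]}

```bash
mkdir -p pics
cat > h.py <<'E'
import numpy as np, cv2
from bench import r, eyes, job
def ray(c,uv):
    d=np.linalg.inv(c["mtx"])@[uv[0],uv[1],1]; R=c["R"]; return -R.T@c["t"], R.T@d
def at(c,uv,z):
    o,d=ray(c,uv); return o+d*(z-o[2])/d[2]
def proj(c,X):
    p=c["mtx"]@(c["R"]@np.array(X)+c["t"]); return p[:2]/p[2]
def save(n,im,s=1):
    cv2.imwrite("pics/"+n,cv2.resize(np.ascontiguousarray(im[...,::-1]),None,fx=s,fy=s,interpolation=cv2.INTER_CUBIC))
E
python3 - <<'E'
from h import *
s=r.read_state(); print(s["ee_pos"],s["eef_rot"],s["ft_force"],s["width"],s["time"])
H=dict(tank=0,neck_top=.092,cap=0,cap_bar=.043,ribbon_gold=0)
for n in("top","scene"):
    c=eyes.camera(n); save(n+".png",c["image"]); print(n,-c["R"].T@c["t"])
    for k,z in H.items():
        for d in eyes.landmark_of(c,k)[:3]: print(k,np.round(d["xy"]),round(d["p"],2),at(c,d["xy"],z).round(3))
E
```

```text
[0.20347467 0.59053313 0.22175445] [ 1.65114533e-01  9.86274137e-01 -7.16159402e-04 -7.33105200e-05] [-0.63243884 -0.09183636  0.08549739] 0.08694298848556653 0.0
top [0.31910199 0.00958185 1.19929466]
tank [353. 286.] 0.82 [ 0.382 -0.184  0.   ]
tank [353. 224.] 0.77 [ 0.538 -0.191  0.   ]
tank [415. 288.] 0.64 [ 0.374 -0.339  0.   ]
neck_top [356. 287.] 0.93 [ 0.374 -0.176  0.092]
neck_top [358. 216.] 0.91 [ 0.539 -0.188  0.092]
neck_top [431. 287.] 0.91 [ 0.37  -0.348  0.092]
cap [214. 229.] 0.68 [0.528 0.16  0.   ]
cap_bar [208. 228.] 0.7 [0.525 0.171 0.043]
cap_bar [210. 229.] 0.16 [0.521 0.166 0.043]
ribbon_gold [211. 227.] 0.64 [0.534 0.167 0.   ]
ribbon_gold [278. 236.] 0.62 [ 0.508 -0.002  0.   ]
scene [-0.2456241  -0.92697011  0.75773934]
tank [328. 273.] 0.95 [ 0.538 -0.188  0.   ]
tank [275. 298.] 0.91 [ 0.375 -0.178  0.   ]
neck_top [326. 301.] 0.87 [ 0.372 -0.342  0.092]
neck_top [276. 274.] 0.86 [ 0.354 -0.206  0.092]
neck_top [332. 242.] 0.61 [ 0.539 -0.194  0.092]
cap [239. 221.] 0.64 [0.529 0.167 0.   ]
cap_bar [239. 207.] 0.66 [0.534 0.172 0.043]
ribbon_gold [268. 248.] 0.67 [ 0.5   -0.001  0.   ]
ribbon_gold [334. 227.] 0.16 [ 0.71  -0.039  0.   ]
```

View pics/top.png

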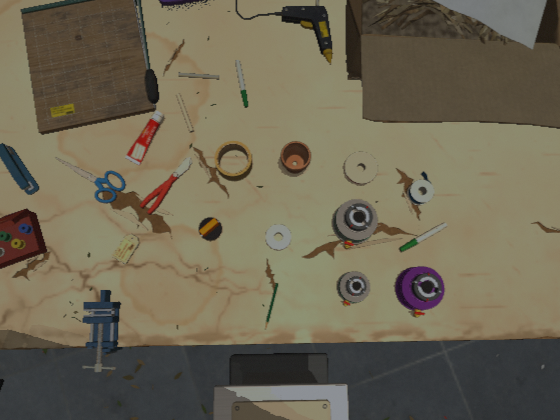

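View pics/scene.png

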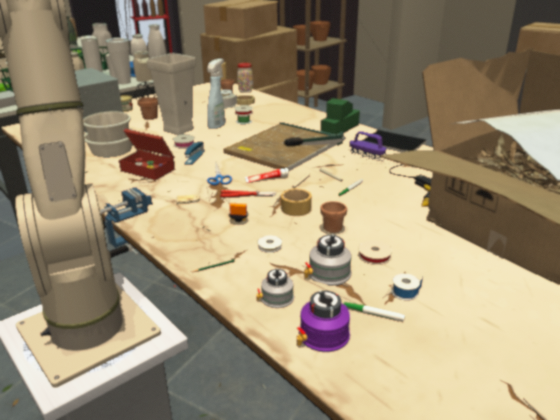

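Tank-like things in the top view: small steel (353,286), purple (420,288) and large steel (357,220). The task rules out the purple one, and the larger of the other two is (357,220), so that is the one meant. I'll confirm it in a crop.

Run:
```python
from h import *
c=eyes.camera("top"); im=c["image"]
a=cv2.resize(im[190:310,325:455],None,fx=4.5,fy=4.5,interpolation=cv2.INTER_CUBIC)
b=cv2.resize(im[205:255,185:235],None,fx=4,fy=4,interpolation=cv2.INTER_CUBIC)
o=np.zeros((a.shape[0],a.shape[1]+200,3),np.uint8); o[:,:a.shape[1]]=a; o[:200,a.shape[1]:]=b
save("crop.png",o)
# orange bar
hsv=cv2.cvtColor(im,cv2.COLOR_RGB2HSV)[205:255,185:235]
m=((hsv[...,0]>8)&(hsv[...,0]<22)&(hsv[...,1]>190)&(hsv[...,2]>150)).astype(np.uint8)
n,l,st,ce=cv2.connectedComponentsWithStats(m); k=1+np.argmax(st[1:,4]); print(st[k])
pts=np.argwhere(l==k)[:,::-1]+[185,205]
W=np.array([at(c,p,.055)[:2] for p in pts]); print(W.mean(0))
u,s,v=np.linalg.svd(W-W.mean(0)); print(v[0],np.degrees(np.arctan2(v[0][1],v[0][0])), cv2.minAreaRect((W*1000).astype(np.float32)))
```

```text
Traceback (most recent call last):
ValueError: attempt to get argmax of an empty sequence
```

View pics/crop.png

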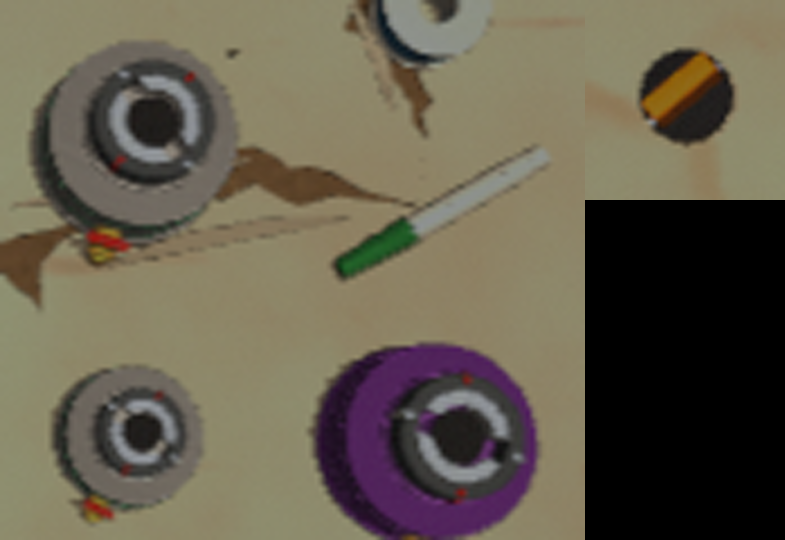

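The crop confirms it. The large steel tank is at crop (150,115), with white notch marks at (128,77) and (190,163), so the notch line is about 36° in world. Its red marks put the locked line at about -41°. The cap's bar lies at about -57°. Next I'll move above the cap.

```bash
cat >> h.py <<'E'
from scipy.spatial.transform import Rotation as Ro
def plan(x,y,z,yaw):  # yaw: world angle (deg) of tool y, tool down
    s=r.read_state(); Rc=Ro.from_quat(s["eef_rot"])
    a=np.radians(yaw); ty=np.array([np.cos(a),np.sin(a),0]); tz=np.array([0,0,-1.]); tx=np.cross(ty,tz)
    Rt=Ro.from_matrix(np.c_[tx,ty,tz])
    d=Rc.inv().apply(np.array([x,y,z])-s["ee_pos"])/.2; w=(Rc.inv()*Rt).as_rotvec()/(np.pi/2)
    yw=Rc.as_matrix()[:,1]
    print("t %.2f pos %s yaw %.1f F %s M %s w %.4f j7 %.2f"%(s["time"],s["ee_pos"].round(4),np.degrees(np.arctan2(yw[1],yw[0])),s["ft_force"].round(2),s["torque"].round(3),s["width"],s["joint_positions"][6]))
    print("row",d.round(3),w.round(3))
E
python3 -c "
from h import *
plan(.527,.169,.16,33)"
```

```text
t 0.65 pos [0.2036 0.5909 0.2226] yaw 71.0 F [-0.18  0.15 -0.49] M [ 0.01  -0.047  0.03 ] w 0.0868 j7 -0.09
row [-2.216 -1.468  0.313] [ 0.    -0.     0.422]
```

Request:
play_rows(
  motion=[
    [-1,-0.66,0,0,0,0,100],
    [-1,-0.66,0,0,0,0,100],
    [-1,-0.66,0,0,0,0,100],
    [-1,-0.66,0,0,0,0,100],
  ],
)

```text
time: 1.15
ee_pos: [0.3512, 0.3988, 0.2229]
eef_rot: [0.166, 0.986, 0.0, 0.0]
ft_force: [0.2, 0.1, 0.3]
width: 0.0869
```

Request:
play_rows(
  motion=[
    [-1,-0.66,0,0,0,0,100],
    [-1,-0.66,0,0,0,0,100],
    [-1,-0.66,0,0,0,0,100],
    [-1,-0.66,0,0,0,0,100],
    [-1,-0.66,0,0,0,0,100],
  ],
)

```text
time: 1.78
ee_pos: [0.4981, 0.2067, 0.2228]
eef_rot: [0.169, 0.986, -0.0, 0.001]
ft_force: [-1.0, 0.5, -0.4]
width: 0.087
```

```bash
python3 -c "
from h import *
plan(.527,.169,.16,33)"
```

```text
t 1.77 pos [0.4981 0.2067 0.2228] yaw 70.6 F [-1.    0.54 -0.42] M [0.072 0.053 0.076] w 0.0870 j7 0.78
row [-0.198 -0.129  0.314] [-0.     0.001  0.417]
```

Request:
play_rows(
  motion=[
    [-0.2,-0.13,0.31,0,0,0.42,100],
    [-0.2,-0.13,0.31,0,0,0.42,100],
    [-0.2,-0.13,0.31,0,0,0.42,100],
    [-0.2,-0.13,0.31,0,0,0.42,100],
    [-0.2,-0.13,0.31,0,0,0.42,100],
  ],
)

```text
time: 2.4
ee_pos: [0.5247, 0.1744, 0.1605]
eef_rot: [0.475, 0.88, 0.0, -0.0]
ft_force: [0.2, 0.3, -0.3]
width: 0.0868
```

Run:
```python
from h import *
c=eyes.camera("wrist"); im=c["image"]; save("w1.png",im)
for d in eyes.landmark_of(c,"cap_bar")[:2]: print(d["xy"],d["p"],at(c,d["xy"],.043))
hsv=cv2.cvtColor(im,cv2.COLOR_RGB2HSV)
m=((hsv[...,0]>8)&(hsv[...,0]<22)&(hsv[...,1]>180)&(hsv[...,2]>130)).astype(np.uint8)
for d in eyes.regions_of(c,"cap")[:1]: m&=d["region"].astype(np.uint8); print(d["p"],hsv[d["region"]][::400])
pts=np.argwhere(m)[:,::-1]; print(len(pts))
if len(pts)>20:
    W=np.array([at(c,p,.055)[:2] for p in pts]); print(cv2.minAreaRect((W*1000).astype(np.float32)))
plan(.527,.169,.029,33)
```

```text
[276.9, 212.1] 0.96 [0.52596965 0.16681743 0.043     ]
0.77 [[ 20  69 100]
 [170  28  27]
 [ 40  35  22]
 [150  21  24]
 [120  11  23]
 [ 14 255 215]
 [170  32  24]
 [ 10 170  60]
 [ 20 255 247]]
1092
((524.73974609375, 168.91246032714844), (15.409011840820312, 49.21526336669922), 40.15058135986328)
t 2.55 pos [0.5249 0.1739 0.1606] yaw 33.3 F [-0.28 -0.5   0.2 ] M [-0.075 -0.056  0.052] w 0.0868 j7 0.25
row [-0.026 -0.005  0.658] [ 0.    -0.     0.004]
```

View pics/w1.png

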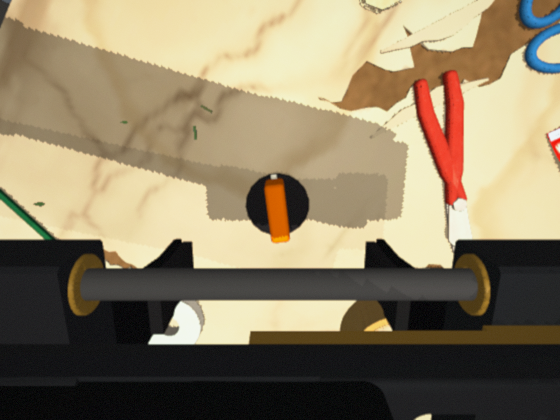

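The wrist view shows the cap's bar centred at (277,212), upright and clear of everything. Measured, it sits at (0.525, 0.168) and needs the jaws at 40°.

```bash
python3 -c "
from h import *
plan(.525,.168,.029,40)"
```

```text
t 2.55 pos [0.5249 0.1739 0.1606] yaw 33.3 F [-0.28 -0.5   0.2 ] M [-0.075 -0.056  0.052] w 0.0868 j7 0.25
row [-0.025 -0.016  0.658] [ 0.    -0.    -0.074]
```

Request:
play_rows(
  motion=[
    [-0.025,-0.016,0.3,0,0,-0.074,100],
    [-0.025,-0.016,0.5,0,0,-0.074,100],
    [-0.025,-0.016,0.6,0,0,-0.074,100],
    [-0.025,-0.016,0.65,0,0,-0.074,100],
    [-0.025,-0.016,0.65,0,0,-0.074,60],
  ],
  squeeze=20,
)

```text
time: 3.18
ee_pos: [0.5251, 0.1676, 0.0305]
eef_rot: [0.423, 0.906, -0.0, -0.0]
ft_force: [0.6, 0.1, 0.1]
width: 0.0824
```

Request:
play_rows(
  motion=[
    [0,0,0,0,0,0,0],
    [0,0,0,0,0,0,0],
    [0,0,0,0,0,0,0],
    [0,0,0,0,0,0,0],
    [0,0,0,0,0,0,0],
  ],
  squeeze=20,
)

```text
time: 3.8
ee_pos: [0.5252, 0.1675, 0.0306]
eef_rot: [0.424, 0.906, 0.0, -0.0]
ft_force: [-0.6, -0.3, -1.2]
width: 0.0352
```

```bash
python3 -c "
from h import *
plan(.525,.168,.18,40)"
```

```text
t 3.80 pos [0.5252 0.1675 0.0306] yaw 39.9 F [-0.6  -0.27 -1.17] M [-0.018  0.048 -0.01 ] w 0.0352 j7 0.42
row [ 0.002  0.001 -0.747] [ 0.    -0.    -0.002]
```

Still closing.

Request:
play_rows(
  motion=[
    [0,0,0,0,0,0,0],
    [0,0,0,0,0,0,0],
    [0,0,0,0,0,0,0],
    [0,0,0,0,0,0,0],
    [0,0,0,0,0,0,0],
  ],
)

```text
time: 4.42
ee_pos: [0.5252, 0.1676, 0.0306]
eef_rot: [0.424, 0.906, 0.0, 0.0]
ft_force: [0.3, 0.3, 0.6]
width: 0.016
```

Request:
play_rows(
  motion=[
    [0,0,-0.2,0,0,0,0],
    [0,0,-0.45,0,0,0,0],
    [0,0,-0.75,0,0,0,0],
    [0,0,-0.9,0,0,0,0],
    [0,0,-0.9,0,0,0,0],
  ],
)

```text
time: 5.05
ee_pos: [0.5262, 0.1678, 0.2128]
eef_rot: [0.424, 0.906, 0.002, 0.001]
ft_force: [-0.4, 0.0, -1.1]
width: 0.0157
```

Run:
```python
from h import *
c=eyes.camera("top"); im=c["image"]; hsv=cv2.cvtColor(im,cv2.COLOR_RGB2HSV)
# neck marks of the large tank, height ~0.08-0.092
box=im[190:250,325:390]; save("neck.png",box,8)
for nm in("top","scene"):
    d=eyes.camera(nm)
    for q in eyes.landmark_of(d,"neck_top")[:3]+eyes.landmark_of(d,"neck_ring")[:3]+eyes.landmark_of(d,"tank")[:3]: print(nm,np.round(q["xy"],1),round(q["p"],2),at(d,q["xy"],.092).round(4),at(d,q["xy"],.077).round(4),at(d,q["xy"],0).round(4))
plan(.538,-.19,.21,-35)
```

```text
top [359.2 216.8] 0.9 [ 0.5371 -0.1915  0.092 ] [ 0.5401 -0.1943  0.077 ] [ 0.5552 -0.2083  0.    ]
top [427.  285.7] 0.82 [ 0.3739 -0.3394  0.092 ] [ 0.3746 -0.3442  0.077 ] [ 0.3784 -0.3684  0.    ]
top [358.6 288.3] 0.8 [ 0.3706 -0.1822  0.092 ] [ 0.3713 -0.1847  0.077 ] [ 0.3749 -0.1981  0.    ]
top [426.  285.8] 0.82 [ 0.3737 -0.3371  0.092 ] [ 0.3744 -0.3418  0.077 ] [ 0.3782 -0.3659  0.    ]
top [354.4 285.9] 0.74 [ 0.3762 -0.1728  0.092 ] [ 0.377  -0.1753  0.077 ] [ 0.381  -0.1879  0.    ]
top [360.8 219.1] 0.59 [ 0.5316 -0.195   0.092 ] [ 0.5344 -0.1978  0.077 ] [ 0.5492 -0.212   0.    ]
top [352.  288.4] 0.88 [ 0.3707 -0.167   0.092 ] [ 0.3714 -0.1694  0.077 ] [ 0.3749 -0.1817  0.    ]
top [352.3 221.6] 0.58 [ 0.5259 -0.1748  0.092 ] [ 0.5287 -0.1773  0.077 ] [ 0.5431 -0.1901  0.    ]
scene [328.7 300.8] 0.97 [ 0.3754 -0.346   0.092 ] [ 0.3894 -0.3329  0.077 ] [ 0.4612 -0.2657  0.    ]
scene [276.5 273.4] 0.95 [ 0.3578 -0.2043  0.092 ] [ 0.3714 -0.188   0.077 ] [ 0.4411 -0.1044  0.    ]
scene [332.5 242.5] 0.76 [ 0.5401 -0.1959  0.092 ] [ 0.5578 -0.1794  0.077 ] [ 0.6487 -0.0948  0.    ]
scene [278.5 274.4] 0.91 [ 0.3586 -0.21    0.092 ] [ 0.3722 -0.1939  0.077 ] [ 0.4421 -0.1109  0.    ]
scene [328.4 305.6] 0.85 [ 0.3641 -0.3563  0.092 ] [ 0.3778 -0.3435  0.077 ] [ 0.4483 -0.2775  0.    ]
scene [234.2 149.1] 0.71 [0.7202 0.4447 0.092 ] [0.742  0.4756 0.077 ] [0.8537 0.6342 0.    ]
scene [326.2 334.8] 0.87 [ 0.3005 -0.4135  0.092 ] [ 0.3128 -0.4019  0.077 ] [ 0.376  -0.3425  0.    ]
scene [325.2 273.7] 0.81 [ 0.4365 -0.2749  0.092 ] [ 0.4519 -0.2602  0.077 ] [ 0.5308 -0.1848  0.    ]
scene [277.6 295.4] 0.78 [ 0.3093 -0.2648  0.092 ] [ 0.3218 -0.2499  0.077 ] [ 0.386  -0.1733  0.    ]
t 5.50 pos [0.5249 0.1674 0.2099] yaw 39.9 F [-0.21  0.23 -1.09] M [-0.035  0.012 -0.018] w 0.0156 j7 0.36
row [-1.414 -1.095  0.   ] [-0.001  0.     0.832]
```

View pics/neck.png

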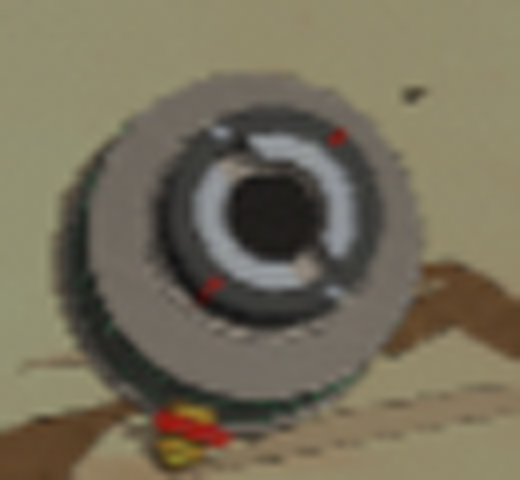

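The crop shows the neck mouth centred at about (277,212), with white notch marks at (222,132) and (333,292) and red marks at (338,135) and (210,288). I'll carry the cap over and look at the neck closely with the wrist camera on the way.

Request:
play_rows(
  motion=[
    [-1,-0.8,0,0,0,0.83,0],
    [-1,-0.8,0,0,0,0.83,0],
    [-1,-0.8,0,0,0,0.83,0],
    [-1,-0.8,0,0,0,0.83,0],
    [-1,-0.8,0,0,0,0.83,0],
  ],
)

```text
time: 6.12
ee_pos: [0.5297, -0.0943, 0.2107]
eef_rot: [0.792, 0.611, -0.0, 0.001]
ft_force: [1.1, 1.3, -1.2]
width: 0.0158
```

Run:
```python
from h import *
s=r.read_state(); c=eyes.camera("wrist"); Rc=Ro.from_quat(s["eef_rot"]).as_matrix()
cp=-c["R"].T@c["t"]; print("cam in tool",Rc.T@(cp-s["ee_pos"]),"axes in tool\n",(Rc.T@c["R"].T).round(2)); print(c["mtx"])
print("neck px",proj(c,[.538,-.191,.092]))
plan(.538,-.191,.21,-54)
```

```text
cam in tool [ 0.06828716 -0.00156383 -0.16258604] axes in tool
 [[-0.   -0.97 -0.25]
 [ 1.   -0.   -0.  ]
 [ 0.   -0.25  0.97]]
[[342.80730963   0.         278.52930994]
 [  0.         342.80730963 208.3143619 ]
 [  0.           0.           1.        ]]
neck px [315.85114173 299.11616027]
t 6.17 pos [ 0.53   -0.0924  0.2105] yaw -15.1 F [ 0.54 -0.17 -0.92] M [-0.105  0.059  0.003] w 0.0157 j7 -0.09
row [-0.466  0.167  0.003] [0.    0.    0.432]
```

```bash
python3 -c "
from h import *
plan(.489,-.226,.205,-54)"
```

```text
t 6.17 pos [ 0.53   -0.0924  0.2105] yaw -15.1 F [ 0.54 -0.17 -0.92] M [-0.105  0.059  0.003] w 0.0157 j7 -0.09
row [-0.699 -0.024  0.028] [0.    0.    0.432]
```

Request:
play_rows(
  motion=[
    [-0.7,-0.02,0.03,0,0,0.43,0],
    [-0.7,-0.02,0.03,0,0,0.43,0],
    [-0.7,-0.02,0.03,0,0,0.43,0],
    [-0.7,-0.02,0.03,0,0,0.43,0],
    [-0.7,-0.02,0.03,0,0,0.43,0],
  ],
)

```text
time: 6.8
ee_pos: [0.4933, -0.2228, 0.2043]
eef_rot: [0.946, 0.323, -0.0, -0.0]
ft_force: [0.8, -0.4, -1.3]
width: 0.0158
```

Run:
```python
from h import *
plan(.538,-.191,.125,-54)
c=eyes.camera("wrist"); save("w2.png",c["image"])
print("neck px",proj(c,[.538,-.191,.092]))
# orthophoto of plane z=.092, 100mm square centred on (.538,-.191), 6 px/mm, x up, y left
N=600; P=np.float32([[.588,-.141],[.588,-.241],[.488,-.241],[.488,-.141]])
src=np.float32([proj(c,[*p,.092]) for p in P]); M=cv2.getPerspectiveTransform(src,np.float32([[0,0],[N,0],[N,N],[0,N]]))
save("ortho.png",cv2.warpPerspective(c["image"],M,(N,N)))
for q in eyes.landmark_of(c,"neck_top")[:2]: print(q["xy"],q["p"],at(c,q["xy"],.092))
```

```text
t 6.80 pos [ 0.4933 -0.2228  0.2043] yaw -52.3 F [ 0.84 -0.38 -1.3 ] M [-0.028  0.148 -0.011] w 0.0158 j7 -0.45
row [0.274 0.011 0.396] [-0.     0.     0.019]
neck px [282.28758429 134.98591596]
[284.0, 135.2] 0.89 [ 0.53869143 -0.19216497  0.092     ]
```

View pics/ortho.png

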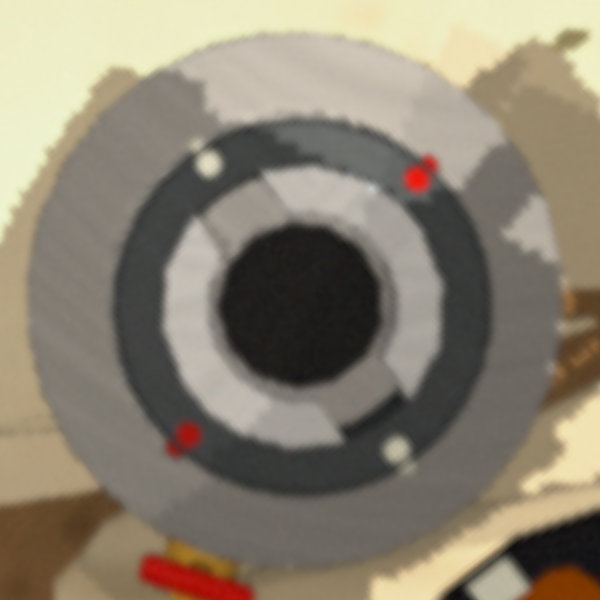

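The ortho view shows the neck ring centred at (302,306), with white marks at (208,163) and (397,450) and red marks at (417,179) and (187,435). That puts the neck centre at (0.537,-0.191), the notches at 33.4° and the lock at -42°. The 75° difference matches the description. Now I'll check how the cap sits in the hand.

Run:
```python
from h import *
s=r.read_state(); c=eyes.camera("wrist"); im=c["image"].copy(); Rc=Ro.from_quat(s["eef_rot"]).as_matrix()
for a in np.linspace(0,2*np.pi,90):
    p=proj(c,s["ee_pos"]+Rc@[.029*np.cos(a),.029*np.sin(a),.0066]); cv2.circle(im,tuple(int(v) for v in p),0,(0,255,0),-1)
for x in(-.025,.025):
  for y in(-.008,.008):
    for z in (.0066,-.0244):
      p=proj(c,s["ee_pos"]+Rc@[x,y,z]); cv2.circle(im,tuple(int(v) for v in p),1,(0,255,255),-1)
save("w3.png",im[190:390,170:390],3)
plan(.537,-.1914,.125,-56.6)
```

```text
t 6.95 pos [ 0.4933 -0.2228  0.2044] yaw -52.3 F [ 0.71  0.45 -0.91] M [-0.132  0.093  0.023] w 0.0161 j7 -0.45
row [0.269 0.009 0.397] [-0.    -0.     0.048]
```

View pics/w3.png

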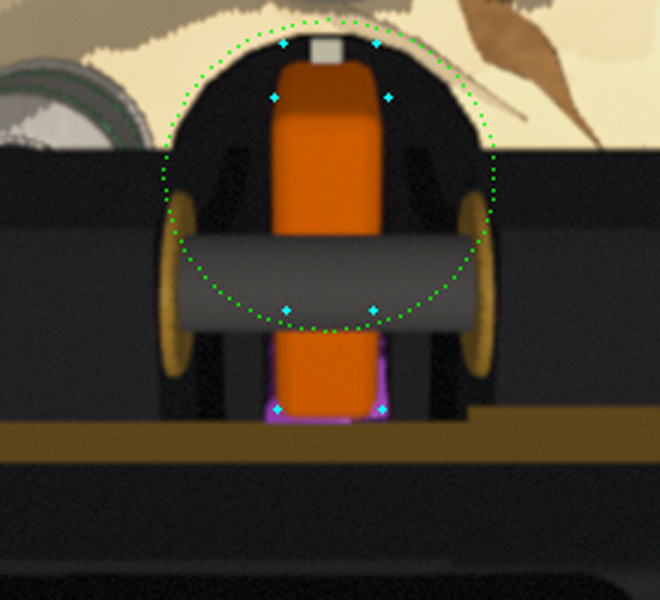

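The bar sits about 2 mm toward tool -x (its front edge is at row 112 against 97 predicted) and 0.6 mm toward -y. I'll correct for that and hover just above the neck.

```bash
python3 -c "
from h import *
plan(.539,-.1908,.126,-56.6)"
```

```text
t 6.95 pos [ 0.4933 -0.2228  0.2044] yaw -52.3 F [ 0.71  0.45 -0.91] M [-0.132  0.093  0.023] w 0.0161 j7 -0.45
row [0.279 0.013 0.392] [-0.    -0.     0.048]
```

Request:
play_rows(
  motion=[
    [0.28,0.013,0,0,0,0.048,0],
    [0.28,0.013,0.15,0,0,0.048,0],
    [0.28,0.013,0.3,0,0,0.048,0],
    [0.28,0.013,0.39,0,0,0.048,0],
    [0.28,0.013,0.39,0,0,0.048,0],
  ],
)

```text
time: 7.58
ee_pos: [0.5385, -0.1912, 0.1257]
eef_rot: [0.958, 0.286, -0.001, -0.0]
ft_force: [-0.7, 0.2, -0.3]
width: 0.0158
```

```bash
python3 -c "
from h import *
plan(.539,-.1908,.1136,-56.6)"
```

```text
t 7.58 pos [ 0.5385 -0.1912  0.1257] yaw -56.8 F [-0.67  0.23 -0.3 ] M [-0.034  0.144  0.003] w 0.0158 j7 -0.52
row [ 0.003 -0.     0.06 ] [-0.001  0.001 -0.002]
```

Request:
play_rows(
  motion=[
    [0.003,0,0.02,0,0,0,0],
    [0.003,0,0.03,0,0,0,0],
    [0.003,0,0.04,0,0,0,0],
    [0.003,0,0.05,0,0,0,0],
    [0.003,0,0.055,0,0,0,0],
  ],
)

```text
time: 8.2
ee_pos: [0.5396, -0.1912, 0.1154]
eef_rot: [0.959, 0.285, 0.0, -0.0]
ft_force: [-0.8, 0.4, -0.9]
width: 0.016
```

```bash
python3 -c "
from h import *
plan(.539,-.1908,.1046,-56.6)"
```

```text
t 8.20 pos [ 0.5396 -0.1912  0.1154] yaw -56.9 F [-0.83  0.37 -0.9 ] M [-0.084  0.161 -0.005] w 0.0160 j7 -0.51
row [-0.001 -0.003  0.054] [-0.    -0.    -0.003]
```

The lugs went into the notches without contact force (foot about 85 mm). Next I'll press gently.

Request:
play_rows(
  motion=[
    [0,0,0.01,0,0,0,0],
    [0,0,0.02,0,0,0,0],
    [0,0,0.03,0,0,0,0],
    [0,0,0.04,0,0,0,0],
    [0,0,0.045,0,0,0,0],
  ],
)

```text
time: 8.82
ee_pos: [0.5398, -0.1913, 0.1068]
eef_rot: [0.959, 0.285, 0.0, -0.0]
ft_force: [-2.8, 1.5, 6.2]
width: 0.016
```

```bash
python3 -c "
from h import *
plan(.539,-.1908,.1051,-56.6)"
```

```text
t 8.82 pos [ 0.5398 -0.1913  0.1068] yaw -56.9 F [-2.81  1.5   6.16] M [0.074 0.591 0.033] w 0.0160 j7 -0.51
row [-0.002 -0.004  0.008] [ 0.    -0.    -0.003]
```

Request:
play_rows(
  motion=[
    [-0.003,-0.005,0.003,0,0,0,0],
    [-0.003,-0.005,0.006,0,0,0,0],
    [-0.003,-0.005,0.009,0,0,0,0],
    [-0.003,-0.005,0.009,0,0,0,0],
  ],
)

```text
time: 9.32
ee_pos: [0.5396, -0.1912, 0.1056]
eef_rot: [0.959, 0.285, 0.001, 0.001]
ft_force: [-0.1, -0.3, 7.7]
width: 0.0154
```

```bash
python3 -c "
from h import *
plan(.539,-.1908,.1046,-56.6)"
```

```text
t 9.32 pos [ 0.5396 -0.1912  0.1056] yaw -56.9 F [-0.12 -0.25  7.7 ] M [-0.175  0.062 -0.039] w 0.0154 j7 -0.51
row [-0.001 -0.003  0.005] [ 0.001 -0.001 -0.003]
```

Request:
play_rows(
  motion=[
    [-0.0005,0.001,0.002,0,0,0.06,0],
    [-0.001,0.002,0.002,0,0,0.12,0],
    [-0.0015,0.003,0.002,0,0,0.18,0],
    [-0.002,0.0035,0.002,0,0,0.22,0],
    [-0.002,0.0035,0.002,0,0,0.22,0],
  ],
  squeeze=40,
)

```text
time: 9.95
ee_pos: [0.5396, -0.1918, 0.1052]
eef_rot: [0.993, 0.115, 0.001, 0.0]
ft_force: [-0.0, 0.4, 8.6]
width: 0.0158
```

```bash
python3 -c "
from h import *
plan(.539,-.1908,.1046,-131.6)"
```

```text
t 9.95 pos [ 0.5396 -0.1918  0.1052] yaw -76.7 F [-0.    0.42  8.58] M [-0.154  0.158 -0.002] w 0.0158 j7 -0.82
row [-0.002 -0.006  0.003] [-0.    -0.001  0.61 ]
```

Turning freely under the lip. I'll continue the same way.

Request:
play_rows(
  motion=[
    [-0.0005,0.001,0,0,0,0.06,0],
    [-0.001,0.002,0,0,0,0.12,0],
    [-0.0015,0.003,0,0,0,0.18,0],
    [-0.002,0.0035,0,0,0,0.22,0],
    [-0.002,0.0035,0,0,0,0.22,0],
  ],
)

```text
time: 10.58
ee_pos: [0.5394, -0.1926, 0.1052]
eef_rot: [0.998, -0.057, 0.001, 0.0]
ft_force: [-0.1, -0.7, 8.2]
width: 0.0157
```

Request:
play_rows(
  motion=[
    [-0.0005,0.001,0,0,0,0.06,0],
    [-0.001,0.002,0,0,0,0.12,0],
    [-0.0015,0.003,0,0,0,0.18,0],
    [-0.002,0.0035,0,0,0,0.22,0],
    [-0.002,0.0035,0,0,0,0.22,0],
  ],
)

```text
time: 11.2
ee_pos: [0.5389, -0.1933, 0.1052]
eef_rot: [0.974, -0.228, 0.001, 0.0]
ft_force: [-0.3, 0.6, 8.1]
width: 0.0157
```

```bash
python3 -c "
from h import *
plan(.539,-.1908,.1046,-131.6)"
```

```text
t 11.20 pos [ 0.5389 -0.1933  0.1052] yaw -116.3 F [-0.34  0.59  8.08] M [ 0.045  0.13  -0.038] w 0.0157 j7 -1.44
row [-0.005 -0.011  0.003] [-0.    -0.001  0.17 ]
```

Request:
play_rows(
  motion=[
    [-0.0005,0.001,0,0,0,0.05,0],
    [-0.001,0.0015,0,0,0,0.1,0],
    [-0.001,0.002,0,0,0,0.12,0],
    [-0.001,0.0025,0,0,0,0.14,0],
    [-0.001,0.0025,0,0,0,0.14,0],
  ],
)

```text
time: 11.82
ee_pos: [0.5387, -0.1935, 0.1052]
eef_rot: [0.943, -0.333, 0.001, -0.0]
ft_force: [1.6, -0.2, 7.9]
width: 0.0158
```

```bash
python3 -c "
from h import *
plan(.539,-.1908,.1046,-131.6)"
```

```text
t 11.82 pos [ 0.5387 -0.1935  0.1052] yaw -128.9 F [ 1.6  -0.2   7.92] M [0.081 0.009 0.038] w 0.0158 j7 -1.63
row [-0.007 -0.012  0.003] [-0.001 -0.001  0.03 ]
```

Request:
play_rows(
  motion=[
    [0,0,0,0,0,0.01,0],
    [0,0,0,0,0,0.02,0],
    [0,0,0,0,0,0.03,0],
    [0,0,0,0,0,0.03,0],
  ],
)

```text
time: 12.32
ee_pos: [0.5392, -0.1932, 0.1052]
eef_rot: [0.935, -0.355, 0.002, -0.0]
ft_force: [2.8, 1.2, 6.0]
width: 0.0152
```

```bash
python3 -c "
from h import *
plan(.539,-.1908,.1046,-131.6)"
```

```text
t 12.32 pos [ 0.5392 -0.1932  0.1052] yaw -131.5 F [2.82 1.21 5.96] M [ 0.18  -0.522  0.1  ] w 0.0152 j7 -1.67
row [-0.009 -0.008  0.003] [-0.001 -0.002  0.001]
```

Request:
play_rows(
  motion=[
    [0.002,-0.004,0,0,0,0.01,0],
    [0.002,-0.004,0,0,0,0.02,0],
    [0.002,-0.004,0,0,0,0.025,0],
    [0.002,-0.004,0,0,0,0.025,0],
  ],
)

```text
time: 12.82
ee_pos: [0.5398, -0.1928, 0.1052]
eef_rot: [0.928, -0.373, 0.001, -0.0]
ft_force: [1.6, 1.1, 6.3]
width: 0.0158
```

```bash
python3 -c "
from h import *
plan(.539,-.1908,.1046,-131.6)"
```

```text
t 12.82 pos [ 0.5398 -0.1928  0.1052] yaw -133.8 F [1.6  1.06 6.33] M [ 0.304 -0.245  0.136] w 0.0158 j7 -1.71
row [-0.01  -0.004  0.003] [-0.001 -0.001 -0.024]
```

Request:
play_rows(
  motion=[
    [0,-0.002,0,0,0,0.01,0],
    [0,-0.002,0,0,0,0.02,0],
    [0,-0.002,0,0,0,0.025,0],
    [0,-0.002,0,0,0,0.025,0],
  ],
)

```text
time: 13.32
ee_pos: [0.5402, -0.1926, 0.1052]
eef_rot: [0.92, -0.391, 0.001, -0.0]
ft_force: [2.7, 1.2, 6.2]
width: 0.0156
```

```bash
python3 -c "
from h import *
plan(.539,-.1908,.1046,-131.6)"
```

```text
t 13.32 pos [ 0.5402 -0.1926  0.1052] yaw -136.0 F [2.72 1.23 6.17] M [ 0.226 -0.371  0.315] w 0.0156 j7 -1.74
row [-0.011 -0.002  0.003] [-0.001 -0.002 -0.049]
```

The torque rose to 0.315 N m, so this is the stop. I'll let the cap spring up.

Request:
play_rows(
  motion=[
    [0,0,-0.005,0,0,-0.01,0],
    [0,0,-0.01,0,0,-0.01,0],
    [0,0,-0.015,0,0,-0.01,0],
    [0,0,-0.019,0,0,-0.01,0],
    [0,0,-0.019,0,0,-0.01,0],
  ],
)

```text
time: 13.95
ee_pos: [0.5398, -0.1924, 0.1086]
eef_rot: [0.923, -0.384, 0.001, -0.0]
ft_force: [5.7, 1.2, 3.9]
width: 0.0158
```

```bash
python3 -c "
from h import *
plan(.539,-.1908,.1096,-131.6)"
```

```text
t 13.95 pos [ 0.5398 -0.1924  0.1086] yaw -135.1 F [5.72 1.24 3.88] M [ 0.34  -1.214  0.094] w 0.0158 j7 -1.73
row [-0.009 -0.003 -0.005] [-0.001 -0.001 -0.039]
```

Request:
play_rows(
  motion=[
    [0.004,-0.006,-0.004,0,0,0,0],
    [0.004,-0.006,-0.004,0,0,0,0],
  ],
)

```text
time: 14.2
ee_pos: [0.5401, -0.1924, 0.1089]
eef_rot: [0.923, -0.384, -0.0, -0.0]
ft_force: [3.5, 0.2, 2.7]
width: 0.0158
```

```bash
python3 -c "
from h import *
plan(.539,-.1908,.1096,-131.6)"
```

```text
t 14.20 pos [ 0.5401 -0.1924  0.1089] yaw -135.2 F [3.51 0.19 2.74] M [ 0.256 -0.497  0.099] w 0.0158 j7 -1.73
row [-0.009 -0.002 -0.003] [-0.    0.   -0.04]
```

Release in place, opening modestly.

Request:
play_rows(
  motion=[
    [0,0,0,0,0,0,15],
    [0,0,0,0,0,0,30],
    [0,0,0,0,0,0,50],
    [0,0,0,0,0,0,50],
    [0,0,0,0,0,0,50],
  ],
)

```text
time: 14.82
ee_pos: [0.5398, -0.1924, 0.1088]
eef_rot: [0.923, -0.384, -0.0, 0.0]
ft_force: [0.3, 0.4, 0.5]
width: 0.0416
```

Request:
play_rows(
  motion=[
    [0,0,0,0,0,0,50],
    [0,0,-0.1,0,0,0,50],
    [0,0,-0.3,0,0,0,50],
    [0,0,-0.5,0,0,0,50],
    [-0.3,0,-0.5,0,0,0,50],
  ],
)

```text
time: 15.45
ee_pos: [0.509, -0.1636, 0.2159]
eef_rot: [0.922, -0.388, 0.005, 0.002]
ft_force: [-0.9, 0.6, 0.9]
width: 0.0434
```

Run:
```python
from h import *
plan(.489,-.226,.205,-135)
c=eyes.camera("wrist"); N=500
P=np.float32([[.588,-.141],[.588,-.241],[.488,-.241],[.488,-.141]])
def ortho(z,name):
    src=np.float32([proj(c,[*p,z]) for p in P]); M=cv2.getPerspectiveTransform(src,np.float32([[0,0],[N,0],[N,N],[0,N]]))
    return cv2.warpPerspective(c["image"],M,(N,N))
im=c["image"]; hsv=cv2.cvtColor(im,cv2.COLOR_RGB2HSV)
m=(hsv[...,0]>15)&(hsv[...,0]<22)&(hsv[...,1]>180)&(hsv[...,2]>130)
n,l,st,ce=cv2.connectedComponentsWithStats(m.astype(np.uint8))
for k in range(1,n):
    if st[k,4]>150:
        W=np.array([at(c,p,.134)[:2] for p in np.argwhere(l==k)[:,::-1]]); print(st[k],cv2.minAreaRect((W*1000).astype(np.float32)))
for nm in("cap_bar","cap_foot"):
  for q in eyes.landmark_of(c,nm)[:2]: print(nm,q["xy"],q["p"],at(c,q["xy"],.122 if nm=="cap_bar" else .079))
save("w4.png",im)
```

```text
t 15.45 pos [ 0.509  -0.1636  0.2159] yaw -135.7 F [-0.9   0.6   0.89] M [0.066 0.201 0.005] w 0.0434 j7 -1.93
row [0.153 0.29  0.056] [-0.    -0.007 -0.008]
[266 125  20  55 951] ((541.3753662109375, -195.82504272460938), (13.459793090820312, 37.938621520996094), 44.569862365722656)
cap_bar [275.3, 159.6] 0.67 [ 0.53719298 -0.1911485   0.122     ]
cap_foot [275.7, 151.9] 0.6 [ 0.53870893 -0.19261482  0.079     ]
```

View pics/w4.png

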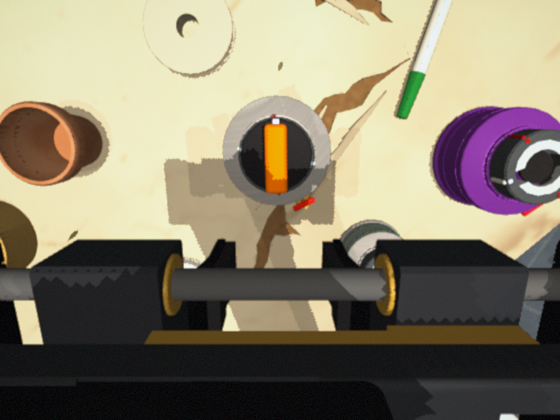

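The wrist view shows the cap seated and centred at (275,155), released and upright, with its bar at about -45° along the red marks. The bystanders look undisturbed and the gripper is clear. Handing in.

```bash
python3 -c "
from h import *
print(job.close_job())"
```

```text
the job is handed in; nothing more can be done
None
```

The cap is locked in the neck of the larger steel tank and released, and I handed the job in at about 15.5 s. No verdict is reported, so the result rests on my own checks.

- **Insertion:** I gripped the cap by its bar and set the lugs in the notches, which I measured at 33° in world. They went in with no contact force, and the foot was at about 85 mm.
- **Turn:** I pressed the cap to about 75 mm. I measured a vertical force of up to about 9 N. I turned it clockwise about 79° in all, until the torque rose to 0.32 N m at the stop.
- **Lock:** When I let it spring up, the foot rose to about 78 mm with the spring still pushing. It cannot rise above 76 mm under the plain lip, so the lugs are in the pockets.
- **Final view:** The detected cap points are within about 2 mm of the neck centre. The bar is at about -45°, close to the red marks at -42°. It is roughly 0.4 rad from the tank's x axis, a rough estimate from the tap's direction. The fingers are open and clear, and the bystanders in view look unmoved.

**Checks that disagreed or were not made:**
- The orange outline of the bar gave a centre about 6 mm off. It covered only part of the bar (38 of 50 mm), so I trusted the detected points instead.
- A sideways force of 3 to 6 N showed up at the stop. I partly eased it by shifting the grip before release.
- I did not measure the foot height from a picture after release. It comes from the tool height just before.

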